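Lock the rotator shaft

TASK

Lock the shaft of the sample rotator on the bench for transport: push the orange crank pin round with a fingertip until the slot across the steel disc lines up with the brass lock bar, then push the bar by its red tab through the slot until its nose is fully home in the yellow catch on the far side. Only push, gently: do not pinch or lift the bar or the pin. Leave the vials, the tin and the bottle standing where they are, and finish with the hand clear.

Things in the scene. Friction and masses are not known exactly. Their poses are not given: they have to be found in the camera images.
- lock_unit: fixed shaft-lock unit: grey base 325 x 120 mm (x -225..100, y -60..60), top 18 mm above the bench. Origin on the bench under the disc's axis; x = direction the bar is pushed (robot's right, +-20 deg), z up. The bar lies in an open-topped aluminium channel along y = 0, x -217..-52 mm: floor 25 mm above the bench, inner width 18 mm, walls 6 mm thick, tops at 36 mm.
- catch_mouth (a point): middle of the open mouth of the yellow catch, 50 mm along x from the disc's axis, 31 mm above the bench; same axes as lock_unit. The catch is 46 mm long, 38 mm wide, its top 48 mm above the bench; its pocket is 20 mm wide, roofed at 42 mm. A sprung rubber buffer stands 22 mm inside the mouth (0.5 N at once, 0.5 N more per mm, gives 12 mm): the bar is home when its nose meets it.
- disc (a joint): angle of the steel locking disc about its vertical axis, rad, counter-clockwise from above. 0 and pi both line the slot up with the bar (unit's x); starts between 0.6 and 2.5, so either may be nearer. Range -0.6..3.75. Stays where it is left (friction 0.06 N m, about 2 N at the pin); within about 0.15 rad of alignment the bar's tapered nose centres it.
- slot (a point): centre of the disc's top face (42 mm above the bench). Its x axis runs along the slot, y points to the crank pin. Disc 90 mm in diameter; the slot crosses it through the centre, 19 mm wide, flared at both mouths to 32 mm, floor 25 mm above the bench.
- crank_pin (a point): centre of the top of the upright orange crank pin on the disc, 15 mm in diameter, reaching from the disc's top (42 mm) to 67 mm above the bench, 33 mm from the disc's axis, at right angles to the slot. Seen from above it stands at the joint angle + 90 degrees from x of the unit.
- lock_bar: loose brass lock bar, 14 mm wide, 12 mm high, 140 mm long, about 0.25 kg (varies), lying in the channel. Origin on its underside at mid length, x towards the nose, z up. It starts with its nose 10 to 25 mm short of the disc.
- bar_nose (a point): tip of the bar's tapered nose, 70 mm ahead of the bar's origin, 6 mm above its underside. Fully home it touches the catch's rubber buffer at x = 72 mm of the unit.
- bar_tab (a point): middle of the rear face of the red thumb tab on the bar's tail, the face to push: 69 mm behind the bar's origin, 30 mm above its underside (55 mm above the bench). The tab is 26 mm wide, 11 mm thick and reaches from 36 to 66 mm above the bench.
- amber_vial: small amber screw-cap vial, 23 mm wide, 45 mm tall; bystander, loose; origin at the centre of its underside.
- stir_tin: round tin of stirring bars, 61 mm wide, 32 mm tall; bystander, loose; origin at the centre of its underside.
- dye_bottle: reagent bottle with orange cap, 52 mm wide, 98 mm tall; bystander, loose; origin at the centre of its underside.
- clear_vial: clear vial with blue cap, 26 mm wide, 50 mm tall; bystander, loose; origin at the centre of its underside.

How it is judged:
By the outcome, as a careful person would: the job done as asked, in the order asked, and still so for the second after the job is handed in, with the robot touching nothing.
It also fails if it takes over 48 s, if anything falls off the work surface, if the arm or the gripper's body presses on something with over 40 N, if the wrist force passes 120 N, or if a joint passes its speed limit or range.

ROBOT

A 7-joint arm with a two-finger parallel gripper is mounted at the origin on the work surface; the furniture and walls round the work are solid. World frame = base frame: x ahead of the robot, y to its left, z up, the work surface at z = 0. Lengths are in m, angles in rad, forces in N, time in s.
With the tool pointing down it reaches from about 0.425 to 0.8 m from the base axis. Payload 8.3 kg.
Tool frame: the origin (TCP) lies midway between the tips of the shut fingers; the grasp point (between the pads) lies 19 mm behind it; z points along the fingers, y is the direction in which the jaws open and shut (so a half turn about z gives the same grasp; the last joint's range is limited). The gripper opens to 85 mm and grips with 20 to 120 N. Pads are 22 mm wide; open, the fingers measure 114 mm over their backs; the gripper's body (76 mm by 85 mm) begins 54 mm behind the grasp point. The pads swing forward as they close: fully open they stand 13 mm farther back than shut.
Start: joints at [-0.063, 0.383, 0.016, 1.37, -0.006, 1.388, -0.046], TCP at [0.625, 0, 0.203] pointing down, gripper open.
Joint ranges: [-2.95, 2.95], [-0.25, 2.06], [-1.52, 1.56], [0.18, 2.33], [-1.44, 4.58], [0.02, 2.06], [-3.01, 3.01]. Speed limits (rad/s): [2.39, 2.39, 3.01, 3.01, 3.14, 3.14, 3.14].

INTERFACE

Orientations are given as a 3x3 rotation matrix whose columns are the frame's x, y, z axes.
In Python, from cell import state, eyes, ctrl gives the robot as it stands.
- The arm moves only by the shell command python3 -m jog 'ROWS' [FORCE]. ROWS is JSON, a list of rows, each a list of 7 numbers: the turn, a rotation vector about the tool's x, y, z in degrees, then the shift along the tool's x, y, z in cm, then the opening, from -1 (shut) to 1 (fully open). A call has 1 to 10 rows; each row is the pose to reach, as a shift and turn from the pose commanded when the call began, along the tool's axes at that moment; what a row does not reach only later rows make up. A row lasts 1/10 s, in which the tool goes at most 50 mm and 8.59 degrees, less where a joint would pass 70% of its speed; a pose out of reach is approached as far as the arm can. A call with a gripper value outside its range is refused whole. The fingers move at their own pace and stop on an object; FORCE is the grip in N (left out, the last holds). Time passes only in rows, so rows that repeat a pose let the fingers close. It gives the time, the measured TCP pose, the force and the opening at its end, in the units of the state.
- state(): the state, without advancing time (a new reading comes with each control period).
- eyes.grab_frame(name): name is "scene" or "side" or "wrist"; returns a dict with "color" (420x560x3 uint8, blue, green, red), "z_map" (420x560 float32, m along the optical axis (not along the pixel's ray), 0 where there is no reading), "vertical_fov" (degrees; the focal length in pixels is half the picture's height over the tangent of half this angle, whatever the lens; pixels are square), "cx", "cy" (the principal point, pixels), "eye" and "orientation" of the camera in the world. Camera axes: x right, y up, looking along -z (the intrinsics and any distortion apply to the point x, -y, -z); pixel columns grow to the right and rows downward; lengths in m; the calibration is good to about 2 mm. A picture is of the moment at which its call begins.
- ctrl.finish_job(): hands the job in, once; it reports no verdict.
Trained networks look in a picture, given as the dict that the camera call returned (one of the last four; its "shot" number tells which), for a name from the list of things; names that differ only in an ending like _2 or _b are one class to them, and where a whole thing is asked for, a point or a joint stands for the part that bears it (a point fixed in the world has none). Each returns a list of dicts, best first, with "confidence" (0 to 1); they miss things now and then, are a little off and sometimes report something else, mostly with a low value. They report only what shows in the picture. A call takes as long as a camera call.
- eyes.boxes_of(label, picture): "point" ([column, row] in pixels, amid what is visible of it).
The state is a dict: "t": time; "joints": joint angles; "joint_vel": joint speeds; "tau": joint torques, N m; "position": TCP position; "tool_rot": TCP orientation; "contact_force": force on the tool from outside, world axes, zero at the start; "wrist_torque": the same for the moment, N m; "gripper_width": finger opening in m.
Only numpy, scipy, OpenCV 4.12 (cv2) and the standard library are available. Lean on these libraries where they do the work, as an engineer would, in place of code of your own. Each camera call takes 0.05 s, during which the arm holds its last target. There are 200 camera calls.

## Working session

There is one attempt and no reset: what is moved stays moved. The work goes in short steps, Python scripts to look and compute and a shell command to move; the robot and the scene stay as the last step left them, time stands still between calls to the robot, and variables do not carry over. Pictures are saved under pics/ and viewed, about 8 in all and at most 12, crops included, and the job is handed in when it is done.

```bash
mkdir -p pics; ls; cat > h.py <<'E'
import numpy as np, cv2
from cell import state, eyes, ctrl
def cam(p):
    f=p["color"].shape[0]/2/np.tan(np.radians(p["vertical_fov"])/2); return f,p["cx"],p["cy"],np.array(p["eye"]),np.array(p["orientation"])
def px2w(p,u,v,z=None):
    "world point at pixel, by depth or by plane height z"
    f,cx,cy,e,R=cam(p); d=R@np.array([(u-cx)/f,-(v-cy)/f,-1.])
    s=(z-e[2])/d[2] if z is not None else p["z_map"][int(round(v)),int(round(u))]
    return e+s*d
def w2px(p,X):
    f,cx,cy,e,R=cam(p); c=R.T@(np.array(X)-e); return np.array([cx+f*c[0]/-c[2],cy-f*c[1]/-c[2]])
def cloud(p):
    f,cx,cy,e,R=cam(p); H,W=p["z_map"].shape; u,v=np.meshgrid(np.arange(W),np.arange(H)); s=p["z_map"]
    return e+np.stack([(u-cx)/f*s,-(v-cy)/f*s,-s],-1)@R.T
E
python3 - <<'E'
from h import *
s=state(); print(s["t"],s["position"],s["gripper_width"])
ims=[]
for n in ["scene","side","wrist"]:
    p=eyes.grab_frame(n); cv2.imwrite(f"pics/{n}0.png",p["color"]); print(n,{k:v for k,v in p.items() if k not in("color","z_map")})
    for l in ["catch_mouth","slot","crank_pin","bar_nose","bar_tab","lock_bar","lock_unit","amber_vial","stir_tin","dye_bottle","clear_vial"]:
        for b in eyes.boxes_of(l,p)[:1]:
            print(n,l,b["point"],round(b["confidence"],2),px2w(p,*b["point"]).round(3))
E
```

```text
pics
0.0 [6.24408898e-01 4.75524387e-05 2.01941125e-01] 0.08576089428723842
scene {'vertical_fov': 42.50004115052163, 'cx': 265.99839970815384, 'cy': 212.65414021220099, 'eye': array([0.24582346, 0.70135257, 0.80876599]), 'orientation': array([[-0.88934599,  0.34151786, -0.30402182],
       [-0.45723273, -0.66223549,  0.59361805],
       [ 0.00139712,  0.66694055,  0.74510962]]), 'shot': 1}
scene catch_mouth [273.2, 248.6] 0.89 [0.508 0.16  0.04 ]
scene slot [285.6, 212.7] 0.91 [0.525 0.075 0.044]
scene crank_pin [284.6, 214.0] 0.56 [0.525 0.08  0.045]
scene bar_nose [254.9, 271.0] 0.84 [0.515 0.218 0.038]
scene bar_tab [254.6, 271.4] 0.63 [0.515 0.219 0.038]
scene lock_bar [256.0, 264.8] 0.62 [0.519 0.206 0.039]
scene lock_unit [272.7, 245.7] 0.67 [0.513 0.152 0.036]
scene amber_vial [226.8, 219.6] 0.55 [0.62  0.134 0.034]
scene stir_tin [321.1, 271.2] 0.82 [0.413 0.162 0.033]
scene dye_bottle [182.1, 255.4] 0.96 [0.632 0.264 0.067]
scene clear_vial [314.2, 173.9] 0.62 [ 0.523 -0.058  0.032]
side {'vertical_fov': 53.140547030608275, 'cx': 282.837345805602, 'cy': 202.87673090466822, 
[... 920 characters left out ...]
orientation': array([[ 9.99999981e-01, -4.56848528e-05, -1.91441473e-04],
       [ 9.69157226e-05,  9.60887324e-01,  2.76939598e-01],
       [ 1.71301740e-04, -2.76939612e-01,  9.60887310e-01]]), 'shot': 3}
wrist slot [195.7, 132.2] 0.81 [0.535 0.065 0.024]
wrist crank_pin [190.3, 128.6] 0.83 [0.53  0.068 0.024]
wrist bar_nose [174.5, 35.4] 0.62 [0.525 0.157 0.038]
wrist bar_tab [177.4, 35.3] 0.96 [0.528 0.157 0.038]
wrist lock_bar [172.6, 34.2] 0.97 [0.523 0.158 0.037]
wrist lock_unit [193.0, 109.0] 0.58 [0.539 0.088 0.044]
wrist amber_vial [194.1, 132.0] 0.41 [0.534 0.065 0.026]
wrist stir_tin [75.4, 49.1] 0.72 [0.42  0.146 0.031]
wrist clear_vial [193.8, 241.6] 0.89 [ 0.529 -0.059  0.043]
```

```bash
python3 - <<'E'
import cv2,numpy as np
a=cv2.imread("pics/scene0.png")[130:340,140:380]; a=cv2.resize(a,None,fx=2.5,fy=2.5,interpolation=2)
cv2.imwrite("pics/a.png",a)
b=cv2.imread("pics/side0.png")[150:310,180:400]; cv2.imwrite("pics/b.png",cv2.resize(b,None,fx=3.5,fy=3.5,interpolation=2))
E
```

```text
(no output)
```

View pics/a.png

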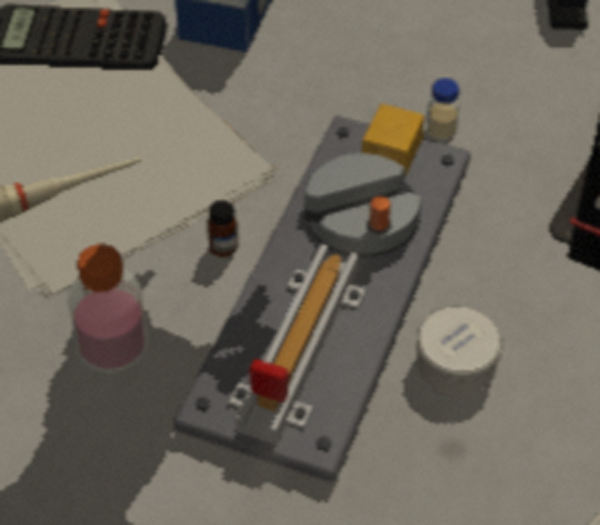

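View pics/b.png

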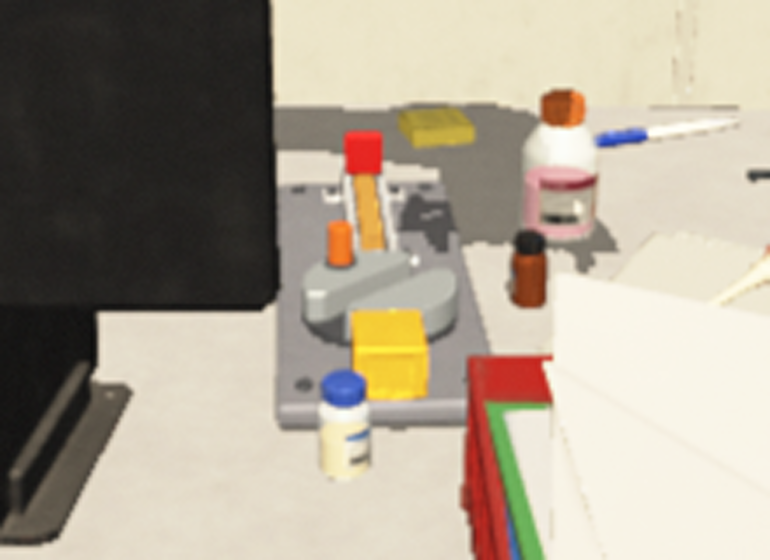

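```bash
cat > meas.py <<'E'
from h import *
def blob(p,lo,hi,zlo,zhi,box=(0.4,0.65,-0.1,0.34)):
    h=cv2.cvtColor(p["color"],cv2.COLOR_BGR2HSV); m=cv2.inRange(h,lo,hi)>0
    C=cloud(p); m&=(p["z_map"]>0)&(C[...,2]>zlo)&(C[...,2]<zhi)&(C[...,0]>box[0])&(C[...,0]<box[1])&(C[...,1]>box[2])&(C[...,1]<box[3])
    n,l,s,_=cv2.connectedComponentsWithStats(m.astype(np.uint8))
    if n<2: return np.zeros((0,3)),np.zeros((0,2))
    k=1+np.argmax(s[1:,4]); mm=l==k; v,u=np.nonzero(mm); return C[mm],np.c_[u,v]
COL=dict(red=((0,180,60),(4,255,255),.04,.075),pin=((5,150,80),(14,255,255),.045,.075),yellow=((17,160,80),(30,255,255),.044,.056))
E
python3 - <<'E'
from meas import *
for n in ["scene","side"]:
    p=eyes.grab_frame(n); C=cloud(p)
    for k,c in COL.items():
        P,uv=blob(p,*c)
        if len(P): print(n,k,len(P),P.min(0).round(4),P.max(0).round(4),np.median(P,0).round(4))
        if len(P): print("   minrect xy",[np.round(x,4) for x in cv2.minAreaRect(P[:,:2].astype(np.float32))])
    m=(p["z_map"]>0)&(C[...,2]>.013)&(C[...,2]<.023)&(C[...,0]>.44)&(C[...,0]<.62)&(C[...,1]>-.06)&(C[...,1]<.34)
    nn,l,s,_=cv2.connectedComponentsWithStats(m.astype(np.uint8)); k=1+np.argmax(s[1:,4]); P=C[l==k]
    r=cv2.minAreaRect(P[:,:2].astype(np.float32)); print(n,"base",len(P),np.median(P[:,2]),r,cv2.boxPoints(r).round(4).tolist())
    h=cv2.cvtColor(p["color"],cv2.COLOR_BGR2HSV)
    # obstacles above 0.06
    for x0 in np.arange(.3,.9,.1):
        row=[]
        for y0 in np.arange(-.4,.4,.1):
            q=C[(p["z_map"]>0)&(C[...,0]>x0)&(C[...,0]<x0+.1)&(C[...,1]>y0)&(C[...,1]<y0+.1)]
            row.append("%.2f"%np.percentile(q[:,2],99) if len(q)>5 else "  - ")
        print("x%.1f"%x0,row)
E
```

```text
scene red 156 [0.4988 0.2482 0.0412] [0.5224 0.2597 0.0686] [0.5095 0.2563 0.0619]
   minrect xy [array([0.5106, 0.2542]), array([0.024 , 0.0105]), np.float64(6.3912)]
scene pin 68 [0.5013 0.0808 0.0486] [0.5146 0.0948 0.071 ] [0.506  0.089  0.0647]
   minrect xy [array([0.5069, 0.0863]), array([0.0112, 0.0138]), np.float64(24.8841)]
scene yellow 306 [ 0.5204 -0.0314  0.044 ] [0.56   0.0166 0.0543] [ 0.5391 -0.0064  0.0484]
   minrect xy [array([ 0.5402, -0.0082]), array([0.0359, 0.0473]), np.float64(5.93)]
scene base 5397 0.018534062699458564 ((0.5261161923408508, 0.1259404420852661), (0.12101320922374725, 0.32705041766166687), 6.413322925567627) [[0.44769999384880066, 0.2816999852657318], [0.48429998755455017, -0.043299999088048935], [0.6044999957084656, -0.02979999966919422], [0.5680000185966492, 0.295199990272522]]
x0.3 ['0.01', '0.36', '0.19', '0.19', '0.19', '0.03', '0.00', '0.01']
x0.4 ['0.05', '0.34', '0.00', '0.02', '0.04', '0.03', '0.04', '0.00']
x0.5 ['0.16', '0.32', '0.00', '0.41', '0.43', '0.04', '0.07', '0.00']
x0.6 ['0.16', '0.18', '0.00', '0.35', '0.43', '0.05', '0.10
[... 838 characters left out ...]
94861614704132), 0.749661386013031) [[0.5284000039100647, 0.2883000075817108], [0.5327000021934509, -0.041099999099969864], [0.5982000231742859, -0.040300000458955765], [0.5939000248908997, 0.2892000079154968]]
x0.3 ['0.01', '0.43', '0.13', '0.09', '0.04', '  - ', '  - ', '  - ']
x0.4 ['0.05', '0.43', '0.00', '0.02', '0.04', '0.02', '0.04', '0.00']
x0.5 ['0.16', '0.43', '0.00', '0.45', '0.32', '0.04', '0.07', '0.00']
x0.6 ['0.16', '0.18', '  - ', '0.45', '0.35', '0.05', '0.10', '0.00']
x0.7 ['0.15', '0.16', '  - ', '  - ', '0.02', '0.03', '0.01', '0.00']
x0.8 ['0.16', '0.16', '  - ', '  - ', '0.01', '0.03', '0.03', '0.01']
x0.9 ['  - ', '  - ', '  - ', '0.00', '0.01', '0.01', '0.00', '0.02']
```

```bash
python3 - <<'E'
from h import *
s=state(); R=np.array(s["tool_rot"]); print(R.round(3), s["t"])
u=np.array([.112,-.9937,0]); w=np.array([.9937,.112,0])
O=np.array([.534,.062,0])
p=O+.0335*(np.cos(np.radians(223))*u+np.sin(np.radians(223))*w)
print("pin",p, "goal",O-.033*w)
start=p+np.array([0.003,0.030,0.054])
for q in (start+[0,0,.06],start,start+[0,-.008,0]): print(q, "tool shift cm",(R.T@(q-s["position"])*100).round(2))
E
```

```text
[[-0.  1. -0.]
 [ 1.  0.  0.]
 [ 0. -0. -1.]] 1.9
pin [0.50855295 0.08378714 0.        ] goal [0.5012079 0.058304  0.       ]
[0.51155295 0.11378714 0.114     ] tool shift cm [ 11.38 -11.34   8.9 ]
[0.51155295 0.11378714 0.054     ] tool shift cm [ 11.38 -11.34  14.9 ]
[0.51155295 0.10578714 0.054     ] tool shift cm [ 10.58 -11.34  14.9 ]
```

```bash
python3 -m jog '[[0,0,0,3,-3,0,-1],[0,0,0,6,-6,1,-1],[0,0,0,9,-9,4,-1],[0,0,0,11.4,-11.3,7,-1],[0,0,0,11.4,-11.3,9,-1],[0,0,0,11.4,-11.3,9,-1],[0,0,0,11.4,-11.3,9,-1]]'; python3 - <<'E'
from meas import *
s=state(); print(s["contact_force"])
for n in ("scene","wrist","side"):
    p=eyes.grab_frame(n); cv2.imwrite(f"pics/{n}1.png",p["color"])
    print(n,"tcp px",w2px(p,s["position"]))
    for k,c in COL.items():
        P,uv=blob(p,*c)
        if len(P): r=cv2.minAreaRect(P[:,:2].astype(np.float32)); print(n,k,len(P),np.round(r[0],4),np.round(r[1],4),P[:,2].max().round(4))
a=cv2.imread("pics/side1.png")[150:310,180:400]; b=cv2.imread("pics/wrist1.png")
cv2.imwrite("pics/c.png",np.hstack([cv2.resize(a,(400,300)),cv2.resize(b,(400,300))]))
E
```

```text
t: 2.6
position: [0.5126, 0.1134, 0.1137]
tool_rot: [[0.001, 1.0, 0.0], [1.0, -0.001, -0.0], [-0.0, 0.0, -1.0]]
contact_force: [0.7, 0.5, -0.4]
gripper_width: 0.0002
[ 0.68148933  0.51982625 -0.44421551]
scene tcp px [283.42721569 203.05168346]
scene red 157 [0.5098 0.2544] [0.0218 0.01  ] 0.0698
scene pin 73 [0.5069 0.0862] [0.0112 0.0144] 0.0694
scene yellow 110 [ 0.533  -0.0065] [0.0218 0.0424] 0.0518
wrist tcp px [274.80486017 247.49488875]
wrist red 863 [0.5131 0.2528] [0.0254 0.0112] 0.068
wrist pin 192 [0.5098 0.0911] [0.0134 0.0051] 0.0682
side tcp px [278.52915307 187.45138609]
side red 108 [0.5142 0.2467] [0.0221 0.008 ] 0.0668
side pin 74 [0.5113 0.081 ] [0.0118 0.0121] 0.0685
side yellow 247 [ 0.5441 -0.0141] [0.0363 0.0436] 0.0502
```

View pics/c.png

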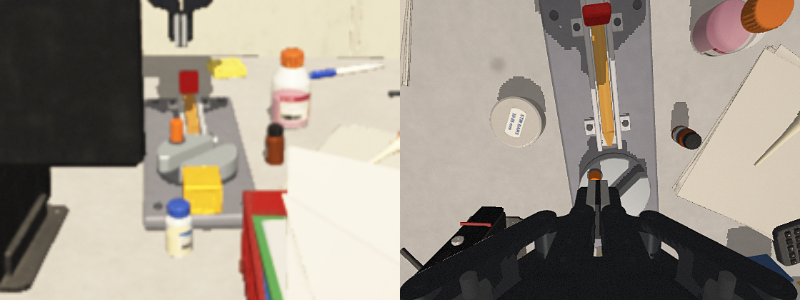

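```bash
python3 -m jog '[[0,0,0,0,0,2,-1],[0,0,0,0,0,4,-1],[0,0,0,0,0,5.6,-1],[0,0,0,0,0,6,-1],[0,0,0,0,0,6,-1]]'; python3 -m jog '[[0,0,0,-0.2,0,0,-1],[0,0,0,-0.4,0,0,-1],[0,0,0,-0.6,0,0,-1],[0,0,0,-0.7,0,0,-1],[0,0,0,-0.7,0,0,-1]]'
```

```text
t: 3.25
position: [0.5124, 0.1137, 0.0533]
tool_rot: [[0.001, 1.0, 0.0], [1.0, -0.001, 0.0], [0.0, 0.0, -1.0]]
contact_force: [0.2, 0.4, 0.2]
gripper_width: -0.0001
t: 3.75
position: [0.5121, 0.1068, 0.0533]
tool_rot: [[0.0, 1.0, 0.0], [1.0, -0.0, 0.0], [0.0, 0.0, -1.0]]
contact_force: [0.4, 0.6, 1.0]
gripper_width: 0.0001
```

```bash
python3 -m jog '[[0,0,0,-0.1,0,0,-1],[0,0,0,-0.2,0,0,-1],[0,0,0,-0.3,0,0,-1],[0,0,0,-0.3,0,0,-1]]'; python3 - <<'E'
from meas import *
p=eyes.grab_frame("side")
P,uv=blob(p,*COL["pin"]); print(np.round(cv2.minAreaRect(P[:,:2].astype(np.float32))[0],4))
E
```

```text
t: 4.15
position: [0.5119, 0.1038, 0.053]
tool_rot: [[0.0, 1.0, -0.0], [1.0, -0.0, -0.0], [-0.0, -0.0, -1.0]]
contact_force: [0.0, -0.2, -0.9]
gripper_width: -0.0001
[0.5113 0.0809]
```

```bash
python3 -m jog '[[0,0,0,-0.25,-0.05,0,-1],[0,0,0,-0.5,-0.1,0,-1],[0,0,0,-0.75,-0.2,0,-1],[0,0,0,-1.0,-0.3,0,-1],[0,0,0,-1.2,-0.4,0,-1],[0,0,0,-1.4,-0.5,0,-1],[0,0,0,-1.6,-0.6,0,-1],[0,0,0,-1.8,-0.7,0,-1],[0,0,0,-2.0,-0.8,0,-1],[0,0,0,-2.0,-0.8,0,-1]]'; python3 - <<'E'
from meas import *
for n in ("side","scene"):
    p=eyes.grab_frame(n); cv2.imwrite(f"pics/{n}2.png",p["color"])
    P,uv=blob(p,*COL["pin"]); print(n,len(P),np.round(cv2.minAreaRect(P[:,:2].astype(np.float32))[0],4) if len(P) else 0)
E
```

```text
t: 5.2
position: [0.5038, 0.0837, 0.053]
tool_rot: [[0.0, 1.0, -0.0], [1.0, -0.0, -0.0], [-0.0, -0.0, -1.0]]
contact_force: [0.7, -0.4, 0.1]
gripper_width: 0.0002
side 84 [0.5119 0.0808]
scene 72 [0.5065 0.0871]
```

```bash
python3 - <<'E'
from h import *
a=cv2.imread("pics/side2.png")[140:290,210:370]; b=cv2.imread("pics/scene2.png")[150:300,200:360]
cv2.imwrite("pics/d.png",np.hstack([cv2.resize(x,(400,375),interpolation=2) for x in (a,b)]))
E
```

```text
(no output)
```

View pics/d.png

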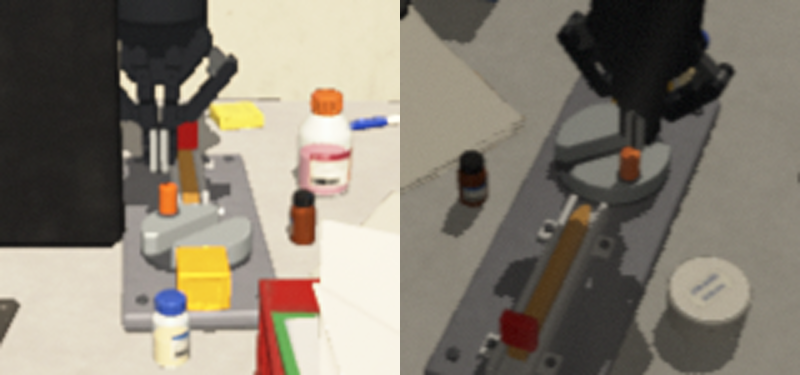

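```bash
python3 - <<'E'
from h import *
s=state(); print(s["position"],s["joints"])
for n in ("side","scene"):
    p=eyes.grab_frame(n); q=w2px(p,s["position"]); o=np.array([210,140] if n=="side" else [200,150]); print(n,q,"in crop",(q-o)*2.5)
    C=cloud(p); m=(p["z_map"]>0)&(np.abs(C[...,0]-.504)<.025)&(np.abs(C[...,1]-.084)<.025)&(C[...,2]>.048)&(p["color"].max(-1)<130)
    print(np.sort(C[m][:,2])[:10], C[m].min(0))
    c=int(round(q[0]))
    for v in range(int(q[1])-20,int(q[1])+20,3): print(v,p["color"][v,c],cloud(p)[v,c].round(3))
E
```

```text
[0.5040019  0.08403315 0.05302816] [-0.18168181  0.27329932 -0.05307999  1.86977222  0.01694618  0.99889898
 -0.24198486]
side [273.59914358 219.94684265] in crop [158.99785894 199.86710663]
[0.04931684 0.05126779 0.05448357 0.05631292 0.05843683 0.05962717
 0.06235766 0.08321348 0.08383443 0.08427719] [0.4790129  0.05967932 0.04931684]
199 [142 153 156] [0.507 0.072 0.104]
202 [129 138 142] [0.506 0.073 0.097]
205 [128 137 141] [0.506 0.073 0.09 ]
208 [ 92  99 102] [0.506 0.073 0.084]
211 [82 84 86] [0.494 0.211 0.021]
214 [ 49 111 218] [0.505 0.081 0.068]
217 [ 41 100 207] [0.506 0.076 0.063]
220 [ 43 102 209] [0.506 0.076 0.056]
223 [ 42 103 210] [0.505 0.077 0.049]
226 [121 128 131] [0.505 0.078 0.042]
229 [179 190 190] [0.506 0.065 0.041]
232 [178 189 189] [0.508 0.049 0.042]
235 [154 163 166] [0.508 0.047 0.037]
238 [152 162 164] [0.508 0.046 0.031]
scene [293.63669465 216.43020215] in crop [234.09173662 166.07550537]
[0.04817128 0.04831952 0.04884947 0.04959169 0.05003657 0.05023687
 0.05076651 0.05082395 0.05164795 0.05179595] [0.47901385 0.07247196 0.04817128]
196 [40 43 45] [0.501 0.095 0.12 ]
199 [47 50 51] [0.5   0.098 0.116]
202 [47 51 51] [0.5   0.097 0.107]
205 [48 52 52] [0.5   0.094 0.096]
208 [49 52 55] [0.5   0.094 0.088]
211 [ 51 102 185] [0.504 0.084 0.068]
214 [26 47 89] [0.502 0.088 0.065]
217 [26 45 84] [0.501 0.089 0.057]
220 [24 41 76] [0.502 0.087 0.047]
223 [79 84 85] [0.499 0.093 0.046]
226 [57 60 60] [0.5   0.089 0.033]
229 [54 58 57] [0.499 0.09  0.025]
232 [46 47 48] [0.499 0.09  0.017]
235 [49 51 53] [0.494 0.1   0.021]
```

```bash
python3 -m jog '[[0,0,0,1.4,0.4,0,-1],[0,0,0,2.9,0.7,0,-1],[0,0,0,2.9,0.7,0,-1],[0,0,0,2.9,0.7,1.0,-1],[0,0,0,2.9,0.7,2.0,-1],[0,0,0,2.9,0.7,2.8,-1],[0,0,0,2.9,0.7,2.8,-1]]'; python3 - <<'E'
from h import *
s=state()
for n in ("side","scene"):
    p=eyes.grab_frame(n); C=cloud(p)
    m=(p["z_map"]>0)&(np.abs(C[...,0]-.511)<.03)&(np.abs(C[...,1]-.113)<.013)&(C[...,2]>.045)
    P=C[m]; print(n,len(P),P.min(0).round(4),P.max(0).round(4)) 
    P=P[P[:,2]<.075]; print(len(P),P.min(0).round(4),P.max(0).round(4),np.sort(P[:,2])[:5]) 
    cv2.imwrite(f"pics/{n}3.png",p["color"])
a=cv2.imread("pics/side3.png")[140:290,210:370]; b=cv2.imread("pics/scene3.png")[150:300,200:360]
cv2.imwrite("pics/e.png",np.hstack([cv2.resize(x,(400,375),interpolation=2) for x in (a,b)]))
E
```

```text
t: 6.1
position: [0.5096, 0.1122, 0.0231]
tool_rot: [[0.001, 1.0, -0.003], [1.0, -0.001, -0.001], [-0.001, -0.003, -1.0]]
contact_force: [-0.3, -0.4, -0.4]
gripper_width: 0.0002
side 585 [0.481 0.1   0.059] [0.541  0.1244 0.374 ]
64 [0.497  0.1002 0.059 ] [0.5237 0.118  0.0742] [0.05900158 0.05966012 0.05991705 0.06131121 0.06169454]
scene 1096 [0.4811 0.1    0.0451] [0.5409 0.126  0.4899]
99 [0.4956 0.1012 0.0451] [0.5384 0.1258 0.0748] [0.0451269  0.04519101 0.04557575 0.05425067 0.0556805 ]
```

View pics/e.png

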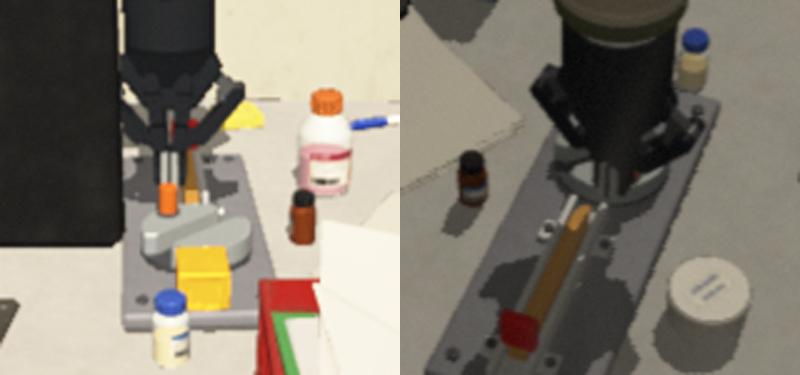

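```bash
python3 -m jog '[[0,0,0,-0.3,0.1,0.3,-1],[0,0,0,-0.6,0.1,0.3,-1],[0,0,0,-0.8,0.1,0.3,-1],[0,0,0,-1.0,0.1,0.3,-1],[0,0,0,-1.2,0.1,0.3,-1],[0,0,0,-1.4,0,0.3,-1],[0,0,0,-1.4,0,0.3,-1]]'; python3 - <<'E'
from meas import *
for n in ("side",):
    p=eyes.grab_frame(n)
    P,uv=blob(p,*COL["pin"]); print(n,len(P),np.round(cv2.minAreaRect(P[:,:2].astype(np.float32))[0],4) if len(P) else 0)
E
```

```text
t: 6.9
position: [0.5099, 0.1011, 0.0221]
tool_rot: [[-0.002, 1.0, -0.001], [1.0, 0.002, 0.002], [0.002, -0.001, -1.0]]
contact_force: [-3.7, 5.7, 1.6]
gripper_width: -0.0
side 87 [0.5083 0.0801]
```

```bash
python3 -m jog '[[0,0,0,-0.2,-0.1,0,-1],[0,0,0,-0.4,-0.2,0,-1],[0,0,0,-0.6,-0.3,0,-1],[0,0,0,-0.8,-0.4,0,-1],[0,0,0,-1.0,-0.45,0,-1],[0,0,0,-1.2,-0.5,0,-1],[0,0,0,-1.4,-0.5,0,-1],[0,0,0,-1.5,-0.5,0,-1],[0,0,0,-1.5,-0.5,0,-1]]'; python3 - <<'E'
from meas import *
for n in ("side",):
    p=eyes.grab_frame(n)
    P,uv=blob(p,*COL["pin"]); print(n,len(P),np.round(cv2.minAreaRect(P[:,:2].astype(np.float32))[0],4) if len(P) else 0)
E
```

```text
t: 7.85
position: [0.5061, 0.0835, 0.022]
tool_rot: [[0.001, 1.0, 0.0], [1.0, -0.001, -0.0], [-0.0, 0.0, -1.0]]
contact_force: [-0.7, 1.1, -0.7]
gripper_width: -0.0001
side 88 [0.5017 0.0607]
```

```bash
python3 -m jog '[[0,0,0,-0.15,-0.05,0,-1],[0,0,0,-0.3,-0.1,0,-1],[0,0,0,-0.45,-0.1,0,-1],[0,0,0,-0.5,-0.1,0,-1],[0,0,0,-0.5,-0.1,0,-1]]'; python3 -m jog '[[0,0,0,0.5,0,0,-1],[0,0,0,1.5,0,0,-1],[0,0,0,3,0,-1,-1],[0,0,0,5,0,-4,-1],[0,0,0,9,0,-8,-1],[0,0,0,13,0,-10,-1],[0,0,0,13,0,-10,-1]]'; python3 - <<'E'
from meas import *
for n in ("side","scene","wrist"):
    p=eyes.grab_frame(n);cv2.imwrite(f"pics/{n}4.png",p["color"]) 
    for k,c in COL.items():
        P,uv=blob(p,*c); 
        if len(P): print(n,k,len(P),[np.round(x,4) for x in cv2.minAreaRect(P[:,:2].astype(np.float32))])
a=cv2.imread("pics/side4.png")[140:290,210:370]; b=cv2.imread("pics/wrist4.png")
cv2.imwrite("pics/f.png",np.hstack([cv2.resize(x,(400,375),interpolation=2) for x in (a,b)]))
E
```

```text
t: 8.4
position: [0.5051, 0.0787, 0.0221]
tool_rot: [[0.0, 1.0, 0.0], [1.0, -0.0, -0.0], [-0.0, 0.0, -1.0]]
contact_force: [0.1, 0.9, 1.5]
gripper_width: 0.0002
t: 9.1
position: [0.5052, 0.2192, 0.1271]
tool_rot: [[-0.01, 1.0, 0.006], [1.0, 0.01, 0.007], [0.007, 0.007, -1.0]]
contact_force: [-0.1, 0.1, 0.7]
gripper_width: -0.0
side red 109 [array([0.5143, 0.2465]), array([0.0219, 0.0087]), np.float64(4.6224)]
side pin 76 [array([0.5029, 0.0552]), array([0.0109, 0.0107]), np.float64(79.5735)]
side yellow 250 [array([ 0.5427, -0.0133]), array([0.0372, 0.0446]), np.float64(8.3289)]
scene red 156 [array([0.5101, 0.2545]), array([0.0227, 0.0103]), np.float64(2.1072)]
scene pin 59 [array([0.4971, 0.0633]), array([0.0129, 0.0085]), np.float64(82.087)]
scene yellow 284 [array([ 0.5401, -0.0082]), array([0.0359, 0.0478]), np.float64(6.0189)]
wrist red 494 [array([0.5129, 0.2534]), array([0.0246, 0.0107]), np.float64(6.319)]
wrist pin 37 [array([0.5048, 0.0669]), array([0.0025, 0.0092]), np.float64(61.7049)]
```

View pics/f.png

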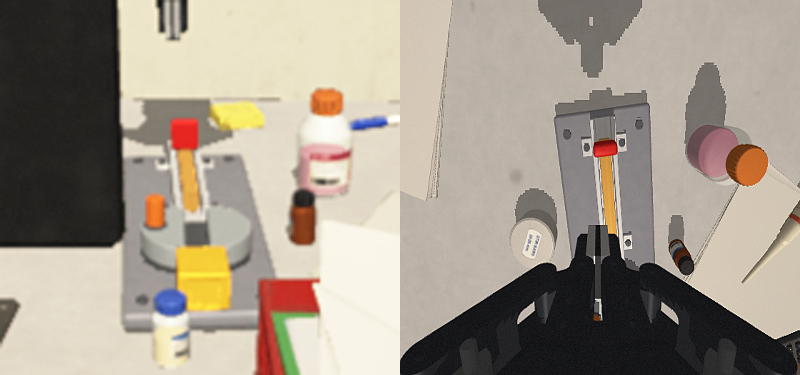

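```bash
python3 -m jog '[[0,0,-3,3,0.2,0,-1],[0,0,-6.4,6.4,0.4,0,-1],[0,0,-6.4,6.4,0.4,4,-1],[0,0,-6.4,6.4,0.4,8,-1],[0,0,-6.4,6.4,0.4,9.8,-1],[0,0,-6.4,6.4,0.4,10.8,-1],[0,0,-6.4,6.4,0.4,10.8,-1]]'; python3 - <<'E'
from meas import *
s=state();P0=np.array(s["position"]);print(P0)
for n in ("side","scene","wrist"):
    p=eyes.grab_frame(n);cv2.imwrite(f"pics/{n}5.png",p["color"]) 
    P,uv=blob(p,*COL["red"]); 
    if len(P): print(n,len(P),[np.round(x,4) for x in cv2.minAreaRect(P[:,:2].astype(np.float32))])
    C=cloud(p);m=(p["z_map"]>0)&(np.abs(C[...,0]-P0[0])<.016)&(np.abs(C[...,1]-P0[1])<.013)&(C[...,2]>.04)&(C[...,2]<.08)
    if m.any(): print(C[m].min(0),C[m].max(0))
E
```

```text
t: 9.95
position: [0.5081, 0.2715, 0.0124]
tool_rot: [[-0.11, 0.994, -0.003], [0.994, 0.11, -0.002], [-0.002, -0.003, -1.0]]
contact_force: [0.9, 0.3, 0.5]
gripper_width: 0.0001
[0.50807843 0.27149452 0.01237724]
side 115 [array([0.5134, 0.2464]), array([0.0241, 0.0129]), np.float64(21.1801)]
[0.49720294 0.25868246 0.05019336] [0.521987   0.26782045 0.07992015]
[0.49349957 0.26702458 0.04304702] [0.52068071 0.28431605 0.07994129]
wrist 24 [array([0.5125, 0.2499]), array([0.0038, 0.0026]), np.float64(19.5035)]
[0.49563309 0.26192818 0.04621433] [0.52282231 0.28449449 0.07999636]
```

```bash
python3 -m jog '[[0,0,0,0,0,-0.4,-1],[0,0,0,-0.4,0,-0.4,-1],[0,0,0,-0.8,0,-0.4,-1],[0,0,0,-1.2,0,-0.4,-1],[0,0,0,-1.6,0,-0.4,-1],[0,0,0,-2.0,0,-0.4,-1],[0,0,0,-2.5,0,-0.4,-1],[0,0,0,-3,0,-0.4,-1],[0,0,0,-3.5,0,-0.4,-1],[0,0,0,-4.0,0,-0.4,-1]]'; python3 -m jog '[[0,0,0,-0.4,0,0,-1],[0,0,0,-0.8,0,0,-1],[0,0,0,-1.2,0,0,-1],[0,0,0,-1.6,0,0,-1],[0,0,0,-2.0,0,0,-1],[0,0,0,-2.4,0,0,-1]]';python3 - <<'E'
from meas import *
s=state();P0=np.array(s["position"]);u=np.array([.112,-.9937,0]);print("t tcp",(P0-[.534,.062,0])@u, "lat",(P0-[.534,.062,0])@[.9937,.112,0])
for n in ("side","scene","wrist"):
    p=eyes.grab_frame(n);cv2.imwrite(f"pics/{n}6.png",p["color"]) 
    for k in ("red","pin"):
        P,uv=blob(p,*COL[k]); 
        if len(P): print(n,k,len(P),[np.round(x,4) for x in cv2.minAreaRect(P[:,:2].astype(np.float32))])
a=cv2.imread("pics/side6.png")[140:290,210:370]; b=cv2.imread("pics/scene6.png")[150:300,200:360]
cv2.imwrite("pics/g.png",np.hstack([cv2.resize(x,(400,375),interpolation=2) for x in (a,b)]))
E
```

```text
t: 11.1
position: [0.5134, 0.2328, 0.0179]
tool_rot: [[-0.111, 0.994, -0.0], [0.994, 0.111, -0.0], [-0.0, -0.0, -1.0]]
contact_force: [-0.7, 3.0, 1.8]
gripper_width: 0.0001
t: 11.7
position: [0.5161, 0.2091, 0.0179]
tool_rot: [[-0.112, 0.994, -0.0], [0.994, 0.112, -0.0], [-0.0, -0.0, -1.0]]
contact_force: [0.0, 3.6, 0.8]
gripper_width: -0.0003
t tcp -0.14814935050675976 lat -0.0013537585555525242
side red 121 [array([0.5192, 0.1866]), array([0.023 , 0.0082]), np.float64(6.3529)]
side pin 77 [array([0.5031, 0.0553]), array([0.0119, 0.012 ]), np.float64(3.3419)]
scene pin 72 [array([0.4985, 0.0619]), array([0.011 , 0.0142]), np.float64(4.5421)]
```

View pics/g.png

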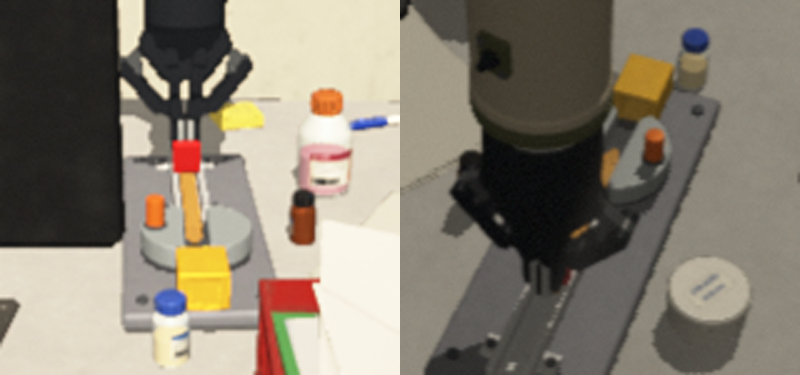

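```bash
python3 -m jog '[[0,0,0,-0.6,0,0,-1],[0,0,0,-1.2,0,0,-1],[0,0,0,-1.8,0,0,-1],[0,0,0,-2.4,0,0,-1],[0,0,0,-3,0,0,-1],[0,0,0,-3.6,0,0,-1],[0,0,0,-4.2,0,0,-1],[0,0,0,-4.8,0,0,-1],[0,0,0,-5.4,0,0,-1],[0,0,0,-6,0,0,-1]]'; python3 -m jog '[[0,0,0,0,0,0,-1],[0,0,0,-0.2,0,0,-1],[0,0,0,-0.3,0,0,-1],[0,0,0,-0.4,0,0,-1],[0,0,0,-0.4,0,0,-1],[0,0,0,-0.4,0,0,-1]]';python3 - <<'E'
from meas import *
s=state();P0=np.array(s["position"]);u=np.array([.112,-.9937,0]);print("t tcp",(P0-[.534,.062,0])@u,np.array(s["contact_force"])@u)
p=eyes.grab_frame("side");P,uv=blob(p,*COL["red"]); 
print(len(P),[np.round(x,4) for x in cv2.minAreaRect(P[:,:2].astype(np.float32))])
E
```

```text
t: 12.85
position: [0.5228, 0.1493, 0.018]
tool_rot: [[-0.112, 0.994, -0.0], [0.994, 0.112, 0.0], [0.0, -0.0, -1.0]]
contact_force: [0.6, 1.5, -0.5]
gripper_width: -0.0002
t: 13.45
position: [0.5233, 0.1462, 0.0181]
tool_rot: [[-0.112, 0.994, 0.0], [0.994, 0.112, 0.0], [0.0, 0.0, -1.0]]
contact_force: [-0.1, 2.3, 0.9]
gripper_width: 0.0001
t tcp -0.08483612524872572 -2.2651516202484325
138 [array([0.5262, 0.1239]), array([0.0107, 0.0237]), np.float64(82.8432)]
```

```bash
for i in 1 2; do python3 -m jog '[[0,0,0,-0.1,0,0,-1],[0,0,0,-0.2,0,0,-1],[0,0,0,-0.2,0,0,-1]]'|grep -E 'pos|force'; done; python3 -m jog '[[0,0,0,-0.1,0,0,-1],[0,0,0,-0.1,0,0,-1]]'|grep -E 'pos|force';python3 -m jog '[[0,0,0,-0.1,0,0,-1],[0,0,0,-0.1,0,0,-1]]'|grep -E 'pos|force';python3 -m jog '[[0,0,0,-0.1,0,0,-1],[0,0,0,-0.1,0,0,-1]]'|grep -E 'pos|force'
```

```text
position: [0.5236, 0.1438, 0.0181]
contact_force: [0.3, 2.4, 1.2]
position: [0.5238, 0.1417, 0.0181]
contact_force: [-0.4, 1.8, 1.9]
position: [0.5239, 0.1408, 0.0181]
contact_force: [-0.5, 1.9, 1.3]
position: [0.524, 0.1399, 0.0181]
contact_force: [-0.8, 3.7, 2.7]
position: [0.524, 0.139, 0.0181]
contact_force: [0.6, 3.9, 2.4]
```

```bash
for i in 1 2 3; do python3 -m jog '[[0,0,0,-0.1,0,0,-1],[0,0,0,-0.1,0,0,-1]]'|grep -E 'pos|force'; python3 -c "
from cell import *
f=[]
for i in range(3): eyes.grab_frame('side'); f.append(state()['contact_force'][1])
print(sum(f)/3)"; done
```

```text
position: [0.5241, 0.138, 0.018]
contact_force: [-0.7, 3.7, 2.8]
4.36484062701055
position: [0.5242, 0.1371, 0.018]
contact_force: [-0.9, 5.1, 1.1]
5.282353825295171
position: [0.5244, 0.1361, 0.018]
contact_force: [-0.9, 4.6, 2.8]
5.004133383491627
```

```bash
python3 -m jog '[[0,0,0,0.2,0,0,-1],[0,0,0,0.4,0,0,-1],[0,0,0,0.6,0,0,-1],[0,0,0,1.5,0,0,-1],[0,0,0,3,0,-1,-1],[0,0,0,5,0,-4,-1],[0,0,0,8,0,-9,-1],[0,0,0,11,0,-13,-1],[0,0,0,13,0,-15,-1],[0,0,0,13,0,-15,-1]]'; python3 - <<'E'
from meas import *
u=np.array([.112,-.9937]);
for n in ("side","scene","wrist"):
    p=eyes.grab_frame(n);cv2.imwrite(f"pics/{n}7.png",p["color"]) 
    for k in ("red","pin","yellow"):
        P,uv=blob(p,*COL[k]); 
        if len(P): r=cv2.minAreaRect(P[:,:2].astype(np.float32)); print(n,k,len(P),np.round(r[0],4),np.round(r[1],4),"t",(np.array(r[0])@u).round(4))
    for l in ["amber_vial","stir_tin","dye_bottle","clear_vial"]:
        for b in eyes.boxes_of(l,p)[:1]: print(n,l,b["point"],px2w(p,*b["point"]).round(3))
a=cv2.imread("pics/side7.png")[140:290,210:370]; b=cv2.imread("pics/scene7.png")[150:300,200:360]
cv2.imwrite("pics/i.png",np.hstack([cv2.resize(x,(400,375),interpolation=2) for x in (a,b)]))
E
```

```text
t: 16.75
position: [0.5098, 0.2728, 0.1738]
tool_rot: [[-0.119, 0.993, 0.007], [0.993, 0.119, 0.007], [0.006, 0.008, -1.0]]
contact_force: [0.0, 0.5, 0.4]
gripper_width: -0.0002
side red 129 [0.5277 0.1153] [0.0215 0.0069] t -0.0555
side pin 77 [0.5028 0.0549] [0.0117 0.011 ] t 0.0018
side yellow 254 [ 0.5436 -0.0115] [0.0366 0.0474] t 0.0724
side amber_vial [331.9, 223.7] [0.625 0.117 0.033]
side stir_tin [281.1, 231.2] [0.521 0.053 0.042]
side dye_bottle [338.2, 197.5] [0.644 0.217 0.055]
side clear_vial [277.6, 274.0] [ 0.525 -0.083  0.026]
scene red 102 [0.5249 0.1237] [0.0222 0.0113] t -0.0641
scene pin 69 [0.4989 0.0627] [0.0117 0.0137] t -0.0064
scene yellow 307 [ 0.5404 -0.0082] [0.0361 0.0458] t 0.0686
scene amber_vial [227.9, 222.3] [0.616 0.137 0.031]
scene stir_tin [227.0, 224.1] [0.619 0.137 0.024]
scene dye_bottle [182.0, 258.2] [0.632 0.265 0.059]
scene clear_vial [316.1, 174.1] [ 0.519 -0.059  0.033]
wrist red 40 [0.526  0.1211] [0.0075 0.0075] t -0.0614
wrist stir_tin [187.3, 280.3] [0.421 0.157 0.03 ]
wrist dye_bottle [412.7, 230.1] [0.636 0.258 0.076]
wrist clear_vial [275.9, 348.6] [0.53  0.082 0.036]
```

View pics/i.png

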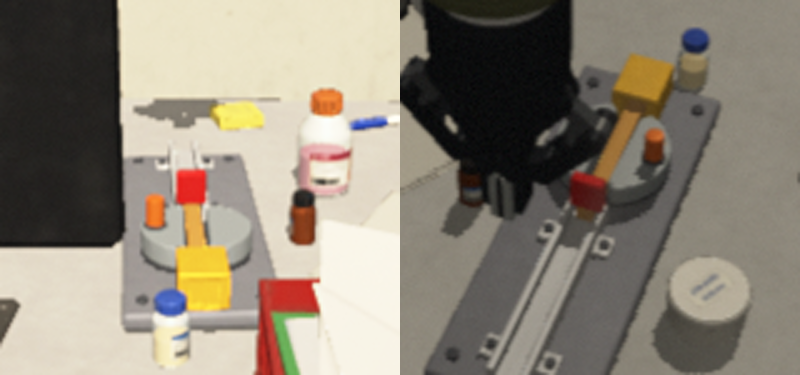

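```bash
python3 -c "
from cell import *
print(state()['contact_force']); print(ctrl.finish_job())"
```

```text
[-0.48620319  0.43049512 -0.13308155]
the job is handed in; nothing more can be done
None
```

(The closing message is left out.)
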